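# Set up a toy-painting place at the jig

### The job

Set up the painting place: drop the thick spacer ring into the upright tube and then the thin one on top of it, both lying flat, and set the large pink toy bird upright in the middle of the jig block with its length running straight towards the back lip (head either way). Stand the short jar on the bench midway between the tube and the block, in line with their middles, and the tall bottle on the bench straight behind the block's back lip, centred on it and about 25 mm clear of it. Leave the saucer, the bowl and the tray where they are.

Things in the scene. Friction and masses are not known exactly. Their poses are not given: they have to be found in the camera images.
- tube: Upright aluminium tube fixed on a square foot (80 x 80 x 4 mm). Origin: on its axis at bench level, z up. Bore 56 mm (outside 64), inner floor at z = 6 mm, straight up to z = 35 mm, then bevelled to 62 mm bore (68 outside) at the rim, z = 38 mm; the upper of two rings in it stands 6 mm proud. Turned as the block, whose centre is 240 mm off along the tube's y axis (+ or -, differs by start).
- block: Aluminium jig block fixed to the bench, 80 x 80 mm, flat top at z = 30 mm. Origin: centre of its underside, at bench level. Along its +x edge, away from the robot, stands a steel back lip 6 mm thick (x = 40 to 46 mm), 80 mm long, top at z = 42 mm. 'Behind the block' is beyond this lip (+x). Turned up to 0.25 rad from the robot's x axis.
- thick_ring: The thick steel spacer ring: 50 mm outside diameter, wide 30 mm hole, 24 mm thick, lying flat on the bench. Origin: centre of its underside; z is its axis.
- thin_ring: The thin steel spacer ring: 50 mm outside diameter, narrow 12 mm hole, 14 mm thick, lying flat on the bench. Origin: centre of its underside; z is its axis.
- toy: The single large pink toy bird standing alone (not the small birds in rows or on the tray). 54 mm long along x (beak at -x, tail at +x), flat sides 24 mm apart in y over the middle of its length, back 26 mm high; the round head (22 mm wide, x = -24 to -2 mm) reaches 40 mm high. Origin: centre of its flat underside. Its x axis starts within 0.8 rad of the robot's x axis.
- jar: Short wide white jar with a grey lid, closed: about 46 mm diameter, 42 mm high. Origin: centre of its underside; z is its axis.
- bottle: Tall slim white bottle, closed: 34 mm diameter for roughly its lower two thirds, narrowing to a neck with a grey cap, 80 mm high. Origin: centre of its underside; z is its axis.
- saucer: Bystander: white saucer, 96 mm across, 14 mm high, with a paint brush lying on it. Origin: centre of its underside. Leave alone.
- bowl: Bystander: steel bowl, 104 mm across, 40 mm high. Origin: centre of its underside. Leave alone.
- tray: Bystander: grey tray of finished small purple toys, 90 x 220 mm, 20 mm high. Origin: centre of its underside. Leave alone.
Things that resemble listed ones, but are neither listed nor needed, are in the scene too. What is meant by the toy is not blue, and is the larger of those in its own colour.

How it is judged:
By the outcome, as a careful person would: the job done as asked, in the order asked, and still so for the second after the job is handed in, with the robot touching nothing.
It also fails if it takes over 122 s, if anything falls off the work surface, if the arm or the gripper's body presses on something with over 40 N, if the wrist force passes 120 N, or if a joint passes its speed limit or range.

### The arm

A 6-joint arm with a two-finger parallel gripper is mounted at the origin on the work surface. World frame = base frame: x ahead of the robot, y to its left, z up, the work surface at z = 0. Lengths are in m, angles in rad, forces in N, time in s.
With the tool pointing down it reaches from about 0.375 to 0.975 m from the base axis. Payload 3.8 kg.
Tool frame: the origin (TCP) lies at the very end of the fingers, on their centre line; the grasp point (between the pads) lies 19 mm behind it; z points along the fingers, y is the line along which they close (so a half turn about z gives the same grasp; the last joint's range is limited). The gripper opens to 85 mm and grips with 20 to 120 N. Pads are 22 mm wide; open, the fingers measure 114 mm over their backs; the gripper's body (76 mm by 85 mm) begins 54 mm behind the grasp point. The pads swing forward as they close: fully open they stand 13 mm farther back than shut.
Start: joints at [1.16, 0.264, 1.604, -0, 1.274, -0.037], TCP at [0.246, 0.628, 0.231] pointing down, gripper open.
Joint ranges: [-2.63, 2.63], [-0.94, 2.18], [0.31, 2.57], [-1.31, 4.45], [0, 2.66], [-2.55, 2.55]. Speed limits (rad/s): [2.57, 2.57, 3.14, 3.14, 3.14, 3.14].

### API

Orientations are given as a rotation vector (axis times angle).
In Python, from workcell import monitor, viewer, workorder gives the robot as it stands.
- The arm moves only by the tool jog_arm, never from a script. Its argument "commands" is a list of rows, each an object with "travel": the shift along the tool's x, y, z in mm, a list of three; "rot": the turn, a rotation vector about the tool's x, y, z in degrees, a list of three; "claw": the closure in counts, from 0 (fully open) to 255 (shut). A call has exactly 5 rows; each row shifts and turns the commanded pose from where the row before left it, along the tool's axes as they then stand; what a row does not reach is not made up. A row lasts 1/10 s, in which the tool goes at most 50 mm and 8.59 degrees, less where a joint would pass 70% of its speed; a pose out of reach is approached as far as the arm can. A call is refused whole if a number of a shift passes 50 or a number of a turn 8.59, either way. A call with a gripper value outside its range is refused whole. The fingers move at their own pace and stop on an object; "force" is the grip in N (left out, the last holds). Time passes only in rows, so rows that do not move let the fingers close, or fill a call up. It gives the time, the measured TCP pose, the force, the opening and the grip force at its end, in the units of the state.
- monitor.read_state(): the state, without advancing time (a new reading comes with each control period).
- viewer.read_camera(name): name is "scene" or "top"; returns a dict with "color" (420x560x3 uint8, blue, green, red), "camera_matrix" (3x3 intrinsics, pixels), "R" (3x3) and "t" (3): a world point X has camera coordinates R X + t. Camera axes: x right, y down, z forward; pixel columns grow to the right and rows downward; lengths in m; the calibration is good to about 2 mm. A picture is of the moment at which its call begins. There is no depth.
- workorder.finish_job(): hands the job in; it is judged then, once.
The state is a dict: "time": time; "q": joint angles; "joint_vel": joint speeds; "joint_torque": joint torques, N m; "tool_pos": TCP position; "tcp_rot": TCP orientation; "wrist_force": force on the tool from outside, world axes, zero at the start; "torque": the same for the moment, N m; "width": opening from 0.0 (shut) to 1.0 (fully open); "grip_force": force on a finger pad.
Only numpy, scipy, OpenCV 4.12 (cv2) and the standard library are available. Lean on these libraries where they do the work, as an engineer would, in place of code of your own. Each camera call takes 0.05 s, during which the arm holds its last target. There are 200 camera calls.

## Working session

There is one attempt and no reset: what is moved stays moved. The work goes in short steps, Python scripts to look and compute and a tool call to move; the robot and the scene stay as the last step left them, time stands still between calls to the robot, and variables do not carry over. Pictures are saved under pics/ and viewed, at most 14 in all, crops included, and the job is handed in when it is done.

Besides the shell and the picture viewer there is one more tool, called after "Request:" by a JSON object that holds its "op" and its "data". jog_arm: Moves the arm, as the interface text tells. Its arguments: {"type":"object","properties":{"commands":{"type":"array","items":{"type":"object","properties":{"travel":{"type":"array","items":{"type":"number"}},"rot":{"type":"array","items":{"type":"number"}},"claw":{"type":"number"}}}},"force":{"type":"number"}},"required":["commands"]}

```bash
mkdir -p pics; ls; cat > h.py <<'E'
import numpy as np, cv2
from workcell import monitor, viewer, workorder
def snap(n,f=None):
    c=viewer.read_camera(n); c['color']=np.ascontiguousarray(c['color'])
    if f: cv2.imwrite('pics/'+f,c['color'])
    return c
def ray(c,u,v,z):
    K,R,t=[np.array(c[k]) for k in('camera_matrix','R','t')]
    d=R.T@np.linalg.solve(K,[u,v,1]); o=-R.T@t
    return o+d*(z-o[2])/d[2]
def proj(c,X):
    p=np.array(c['camera_matrix'])@(np.array(c['R'])@np.array(X)+np.array(c['t'])); return p[:2]/p[2]
E
python3 - <<'E'
from h import *
a=snap('top','t0.png');b=snap('scene','s0.png')
cv2.imwrite('pics/t0b.png',cv2.resize(a['color'],(800,600),interpolation=cv2.INTER_CUBIC))
cv2.imwrite('pics/s0b.png',cv2.resize(b['color'],(800,600),interpolation=cv2.INTER_CUBIC))
for c in(a,b): print(c['camera_matrix'],c['R'],c['t'],-np.array(c['R']).T@c['t'])
print(monitor.read_state())
E
```

```text
pics
[[428.79605046   0.         280.16542937]
 [  0.         428.79605046 208.05099646]
 [  0.           0.           1.        ]] [[-0.02045143 -0.99967375  0.01530137]
 [-0.99041015  0.01816557 -0.13695894]
 [ 0.1366363  -0.01795564 -0.99045854]] [0.03686865 0.63173206 1.1402092 ] [0.47063389 0.04585403 1.21528715]
[[393.71135024   0.         275.35184075]
 [  0.         393.71135024 209.29577815]
 [  0.           0.           1.        ]] [[-0.7069116   0.70724973  0.00859108]
 [ 0.38244039  0.39241875 -0.83650874]
 [-0.59499188 -0.58805216 -0.54788623]] [ 0.4252413  -0.21328935  1.43225346] [1.23435765 0.62518668 0.60264027]
{'time': 0.1, 'q': array([ 1.16012018e+00,  2.64676196e-01,  1.60529414e+00, -6.35876816e-06,
        1.27373048e+00, -3.68772772e-02]), 'joint_vel': array([-2.88499815e-04, -2.08290315e-05, -2.15584232e-03, -1.62161981e-04,
        6.28185447e-04,  8.18389936e-05]), 'joint_torque': array([ 7.98879792e-04, -5.16707575e+01, -3.68590271e+01, -9.42219231e-05,
        6.33873919e-03,  2.21803811e-05]), 'tool_pos': array([0.24618963, 0.62775224, 0.23005702]), 'tcp_rot': array([-0.58366044, -3.08642713,  0.00323057]), 'wrist_force': array([-0.46151272,  0.14614407, -1.34305247]), 'torque': array([ 0.02403535,  0.02052191, -0.02260923]), 'grip_force': 0.0, 'width': 0.9985689447164404}
```

View pics/t0b.png

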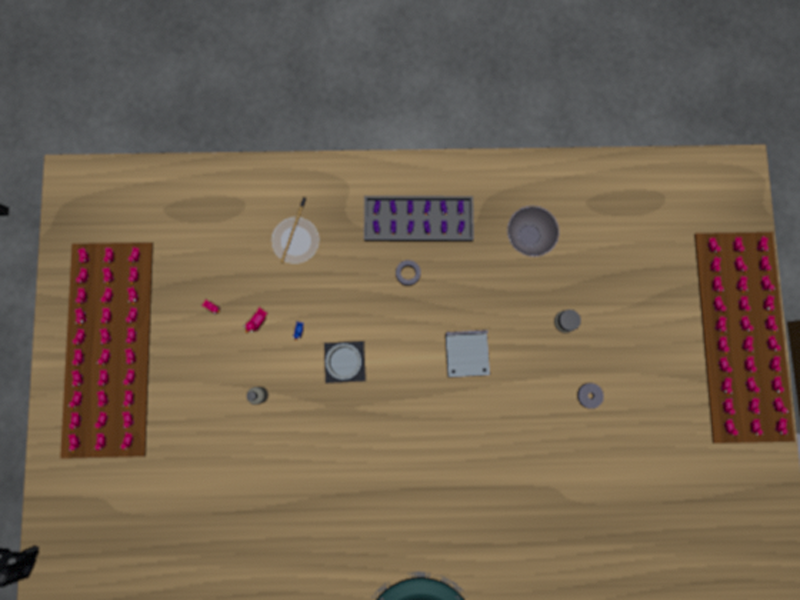

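View pics/s0b.png

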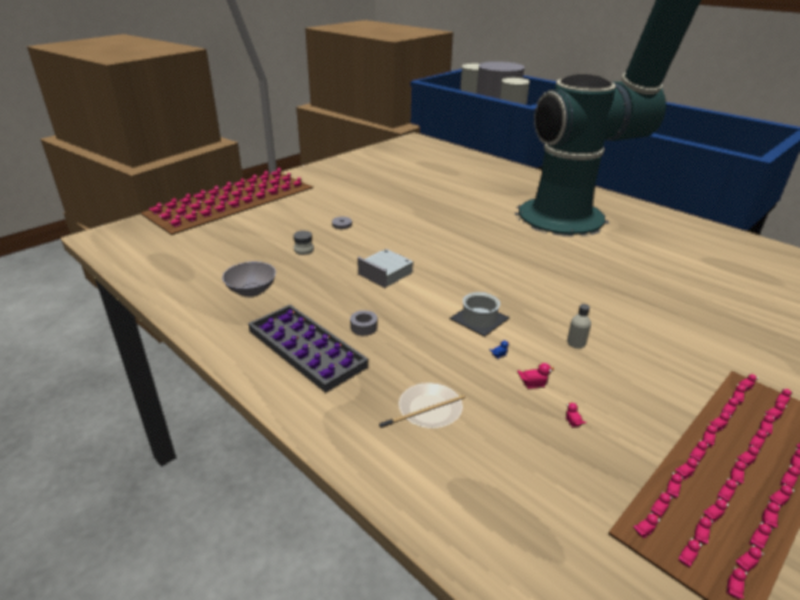

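The top view (800x600) shows the tube at (344,362), block (467,354), thick ring (407,272), thin ring (590,396), jar (568,320) and bottle (257,396).
Toy candidates are the large pink bird at (256,320), a small pink one at (211,306) and a blue one at (298,330). The one at (256,320) fits because it is pink, standing alone and the larger of its colour. I'll confirm that in a crop.

```bash
python3 - <<'E'
from h import *
a=snap('top','t1.png');b=snap('scene','s1.png')
ca=a['color'][195:300,120:260];cb=b['color'][180:310,300:460]
A=cv2.resize(ca,(400,300),interpolation=cv2.INTER_CUBIC);B=cv2.resize(cb,(400,300),interpolation=cv2.INTER_CUBIC)
C=cv2.resize(a['color'][160:300,220:430],(800,300),interpolation=cv2.INTER_CUBIC)
cv2.imwrite('pics/crop1.png',np.vstack([np.hstack([A,B]),C]))
for n,c in(('top',a),('scene',b)):
    hsv=cv2.cvtColor(c['color'],cv2.COLOR_BGR2HSV)
    for nm,m in(('pink',((hsv[...,0]>155)&(hsv[...,0]<178)&(hsv[...,1]>150))),('grey',(hsv[...,1]<75))):
        m=m.astype(np.uint8); nn,l,s,ce=cv2.connectedComponentsWithStats(m)
        for i in range(1,nn):
            x,y,w,h,ar=s[i]
            if (n=='top' and 140<x<430 and 130<y<300 and ar>15) or (n=='scene' and nm=='pink' and 350<x<420 and 240<y<310 and ar>15) or (n=='scene' and nm=='grey' and 150<x<430 and 140<y<310 and ar>40):
                print(n,nm,s[i],ce[i].round(1),[ray(c,*ce[i],z)[:2].round(4) for z in(0,.03)])
E
```

```text
top pink [142 210  11   9  52] [146.9 214.1] [array([0.6279, 0.403 ]), array([0.6241, 0.3942])]
top pink [172 216  15  15 125] [179.1 223.8] [array([0.5983, 0.3114]), array([0.5952, 0.3048])]
top grey [ 254  137   78   32 2001] [292.8 152.9] [array([ 0.7998, -0.0162]), array([ 0.7917, -0.0147])]
top grey [ 354  143   38   37 1075] [372.8 161.3] [array([ 0.7709, -0.2491]), array([ 0.7635, -0.2418])]
top grey [189 151  35  34 863] [206.5 167.8] [array([0.7597, 0.2344]), array([0.7526, 0.2297])]
top grey [277 182  18  18 201] [285.4 190.3] [array([0.6894, 0.0077]), array([0.684 , 0.0086])]
top grey [388 216  19  17 250] [396.9 224.2] [array([ 0.5856, -0.3089]), array([ 0.5828, -0.3001])]
top grey [204 224   9  14  35] [208.4 230. ] [array([0.5792, 0.2286]), array([0.5766, 0.2241])]
top grey [312 230  31  35 978] [326.9 247.1] [array([ 0.5244, -0.1063]), array([ 0.523 , -0.1025])]
top grey [227 239  29  29 793] [240.8 253. ] [array([0.5126, 0.1373]), array([0.5116, 0.1351])]
top grey [404 268  19  19 271] [413.2 276.7] [array([ 0.4366, -0.3462]), array([ 0.4375, -0.3366])]
top grey [172 
[... 680 characters left out ...]
44])]
scene grey [315 203  41  32 809] [335.8 218.3] [array([0.494 , 0.1239]), array([0.5308, 0.1489])]
scene grey [ 173  212   85   63 1811] [216.4 243.6] [array([ 0.7928, -0.014 ]), array([0.8148, 0.0178])]
scene grey [397 212  17  32 387] [405.4 229. ] [array([0.4031, 0.2814]), array([0.4445, 0.2985])]
scene grey [244 216  21  20 328] [254.2 225.2] [array([ 0.6737, -0.0067]), array([0.7016, 0.0248])]
scene grey [342 237  15  15  68] [349.6 244.1] [array([0.5596, 0.217 ]), array([0.5932, 0.2373])]
scene grey [278 267  43  24 651] [296.5 277.1] [array([0.7403, 0.2048]), array([0.7649, 0.2257])]
scene grey [284 279  41  22 495] [306.6 290.9] [array([0.7561, 0.2484]), array([0.7799, 0.2672])]
```

View pics/crop1.png

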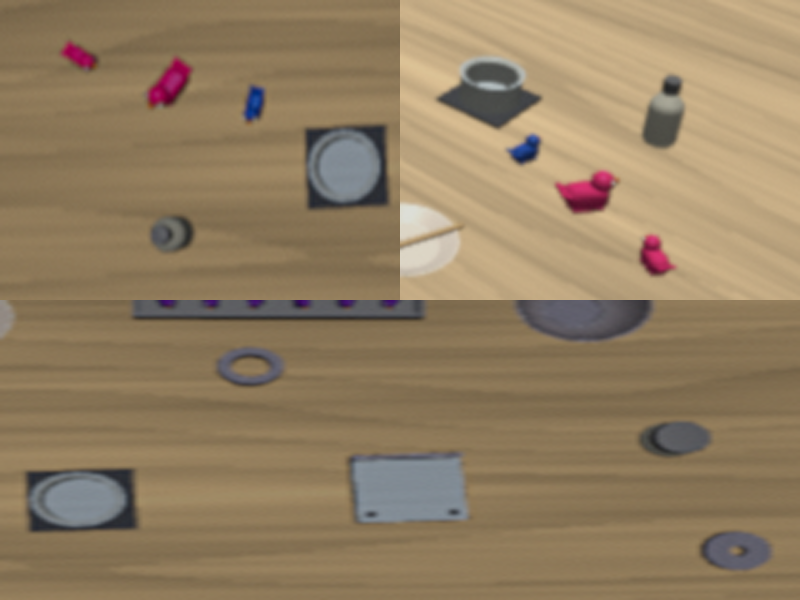

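The crop confirms the toy: the bird at native (179,224) in top is clearly larger than the other pink one at (147,214). Its beak points toward the robot and left. Next I measure the block and tube poses and the toy's yaw.

```bash
cat >> h.py <<'E'
def comp(m,x,y):
    n,l,s,c=cv2.connectedComponentsWithStats(m.astype(np.uint8)); 
    return (l==l[y,x]).astype(np.uint8)
def rect(m):
    return cv2.minAreaRect(max(cv2.findContours(m,cv2.RETR_EXTERNAL,cv2.CHAIN_APPROX_NONE)[0],key=cv2.contourArea))
E
python3 - <<'E'
from h import *
for n in('top','scene'):
    c=snap(n); im=c['color']; hsv=cv2.cvtColor(im,cv2.COLOR_BGR2HSV)
    bx,tx=((327,247),(241,253)) if n=='top' else ((272,180),(336,222))
    print(n,'block px',hsv[bx[1],bx[0]])
    for th in (110,130,150):
        m=comp((hsv[...,1]<75)&(hsv[...,2]>th),*bx); r=rect(m); b=cv2.boxPoints(r)
        print(th,m.sum(),[ray(c,*p,.03)[:2].round(3).tolist() for p in b],ray(c,*b.mean(0),.03).round(4))
    pk=comp((hsv[...,0]>155)&(hsv[...,0]<178)&(hsv[...,1]>150),*((179,224) if n=='top' else (374,263)))
    ys,xs=np.nonzero(pk); P=np.array([ray(c,x,y,.018)[:2] for x,y in zip(xs,ys)]); r=rect((pk))
    w,V=np.linalg.eigh(np.cov(P.T)); print('toy',P.mean(0),V[:,1],np.degrees(np.arctan2(V[1,1],V[0,1])),np.sqrt(w),[ray(c,*p,.018)[:2].round(3).tolist() for p in cv2.boxPoints(r)])
    if n=='top':
        dark=(hsv[...,2]<70)|(hsv[...,1]<75); m=comp(dark,*tx); r=rect(m);b=cv2.boxPoints(r)
        print('foot',r,[ray(c,*p,.004)[:2].round(3).tolist() for p in b],ray(c,*b.mean(0),.004))
        m=comp((hsv[...,1]<75)&(hsv[...,2]>100),*tx); e=rect(m);print('rim',e,ray(c,*e[0],.038))
E
```

```text
top block px [104  30 145]
110 895 [[0.566, -0.062], [0.57, -0.143], [0.48, -0.146], [0.476, -0.066]] [ 0.5229 -0.1041  0.03  ]
130 769 [[0.558, -0.063], [0.561, -0.143], [0.481, -0.145], [0.478, -0.066]] [ 0.5195 -0.1044  0.03  ]
150 234681 [[1.271, 0.841], [1.254, -0.832], [0.059, -0.7], [0.096, 0.761]] [0.6301 0.0263 0.03  ]
toy [0.59651059 0.30751679] [-0.76539631  0.64355924] 139.94226227002977 [0.00611725 0.01312661] [[0.583, 0.331], [0.621, 0.301], [0.607, 0.284], [0.569, 0.314]]
foot ((241.0, 253.0), (28.0, 28.0), 90.0) [[0.552, 0.176], [0.551, 0.097], [0.473, 0.098], [0.474, 0.176]] [0.51238616 0.1364489  0.004     ]
rim ((240.07688903808594, 252.61534118652344), (24.406808853149414, 24.961509704589844), 56.3099365234375) [0.51230896 0.13641298 0.038     ]
scene block px [ 95  16 197]
110 392 [[0.563, -0.15], [0.479, -0.21], [0.476, -0.065], [0.555, -0.018]] [ 0.5195 -0.1074  0.03  ]
130 371 [[0.559, -0.153], [0.479, -0.21], [0.476, -0.065], [0.551, -0.02]] [ 0.5174 -0.1088  0.03  ]
150 353 [[0.559, -0.153], [0.479, -0.21], [0.476, -0.065], [0.551, -0.02]] [ 0.5174 -0.1088  0.03  ]
toy [0.59527393 0.30969853] [-0.99975678 -0.02205399] -178.73629727574755 [0.00926129 0.01607175] [[0.606, 0.285], [0.553, 0.305], [0.586, 0.336], [0.636, 0.316]]
```

Request:
{"op": "jog_arm", "data": {"commands": [{"rot":[0,0,8.57],"claw":70},{"rot":[0,0,8.57],"claw":70},{"rot":[0,0,8.57],"claw":70},{"rot":[0,0,8.57],"claw":70},{"rot":[0,0,8.57],"claw":70}], "force": 60}}

```text
$.commands[0]: bad value
```

Request:
{"op": "jog_arm", "data": {"commands": [{"rot":[0,0,8.57],"claw":70},{"rot":[0,0,8.57],"claw":70},{"rot":[0,0,8.57],"claw":70},{"travel":[0,0,45],"claw":70},{"travel":[0,0,45],"claw":70}]}}

```text
$.commands[0]: bad value
```

Request:
{"op": "jog_arm", "data": {"commands": [{"travel":[-40,28,0],"claw":70},{"travel":[-40,28,0],"claw":70},{"travel":[-40,28,0],"claw":70},{"travel":[-40,28,0],"claw":70},{"travel":[-40,28,0],"claw":70}]}}

```text
$.commands[0]: bad value
```

Request:
{"op": "jog_arm", "data": {"commands": [{"travel":[0,0,0],"rot":[0,0,8.57],"claw":70},{"travel":[0,0,0],"rot":[0,0,8.57],"claw":70},{"travel":[0,0,0],"rot":[0,0,8.57],"claw":70},{"travel":[0,0,0],"rot":[0,0,8.57],"claw":70},{"travel":[0,0,0],"rot":[0,0,8.57],"claw":70}], "force": 60}}

```text
time: 0.8
tool_pos: [0.2465, 0.6283, 0.2312]
tcp_rot: [1.679, 2.655, -0.0]
wrist_force: [0.4, 0.6, 0.1]
width: 0.725
grip_force: 0.0
```

Request:
{"op": "jog_arm", "data": {"commands": [{"travel":[0,0,0],"rot":[0,0,8.57],"claw":70},{"travel":[0,0,0],"rot":[0,0,8.57],"claw":70},{"travel":[0,0,0],"rot":[0,0,8.3],"claw":70},{"travel":[0,0,45],"rot":[0,0,0],"claw":70},{"travel":[0,0,45],"rot":[0,0,0],"claw":70}]}}

```text
time: 1.3
tool_pos: [0.2473, 0.6304, 0.1431]
tcp_rot: [-2.214, -2.225, -0.009]
wrist_force: [1.1, 0.1, -0.1]
width: 0.726
grip_force: 0.0
```

Request:
{"op": "jog_arm", "data": {"commands": [{"travel":[-40,28,0],"rot":[0,0,0],"claw":70},{"travel":[-40,28,0],"rot":[0,0,0],"claw":70},{"travel":[-40,28,0],"rot":[0,0,0],"claw":70},{"travel":[-40,28,0],"rot":[0,0,0],"claw":70},{"travel":[-40,28,0],"rot":[0,0,0],"claw":70}]}}

```text
time: 1.8
tool_pos: [0.3883, 0.4276, 0.1413]
tcp_rot: [2.215, 2.228, 0.0]
wrist_force: [0.4, -0.1, 0.1]
width: 0.729
grip_force: 0.0
```

Request:
{"op": "jog_arm", "data": {"commands": [{"travel":[-40,28,0],"rot":[0,0,0],"claw":70},{"travel":[-40,28,0],"rot":[0,0,0],"claw":70},{"travel":[-40,28,0],"rot":[0,0,0],"claw":70},{"travel":[-40,28,0],"rot":[0,0,0],"claw":70},{"travel":[-40,28,0],"rot":[0,0,0],"claw":70}]}}

```text
time: 2.3
tool_pos: [0.5295, 0.2281, 0.1416]
tcp_rot: [2.216, 2.227, 0.001]
wrist_force: [0.8, 1.1, -0.2]
width: 0.721
grip_force: 0.0
```

Request:
{"op": "jog_arm", "data": {"commands": [{"travel":[-40,28,0],"rot":[0,0,0],"claw":70},{"travel":[-40,28,0],"rot":[0,0,0],"claw":70},{"travel":[-40,28,0],"rot":[0,0,0],"claw":70},{"travel":[-40,28,0],"rot":[0,0,0],"claw":70},{"travel":[0,0,0],"rot":[0,0,0],"claw":70}]}}

```text
time: 2.8
tool_pos: [0.6448, 0.0651, 0.1417]
tcp_rot: [2.219, 2.219, 0.001]
wrist_force: [0.2, 0.2, 0.4]
width: 0.726
grip_force: 0.0
```

Request:
{"op": "jog_arm", "data": {"commands": [{"travel":[-28,21,0],"rot":[0,0,0],"claw":70},{"travel":[-29,21,0],"rot":[0,0,0],"claw":70},{"travel":[0,0,35],"rot":[0,0,0],"claw":70},{"travel":[0,0,35],"rot":[0,0,0],"claw":70},{"travel":[0,0,30],"rot":[0,0,0],"claw":70}]}}

```text
time: 3.3
tool_pos: [0.683, 0.0137, 0.0397]
tcp_rot: [-2.216, -2.226, 0.001]
wrist_force: [-0.7, 0.9, -0.1]
width: 0.724
grip_force: 0.0
```

```bash
python3 - <<'E'
from h import *
print(monitor.read_state()['tool_pos'])
a=snap('top');b=snap('scene')
x,y=proj(b,[.687,.008,.02]).astype(int); x2,y2=proj(a,[.687,.008,.02]).astype(int)
f=lambda c,x,y:cv2.resize(c['color'][y-40:y+40,x-40:x+40],(400,400),interpolation=cv2.INTER_CUBIC)
cv2.imwrite('pics/g1.png',np.hstack([f(a,x2,y2),f(b,x,y)]))
E
```

```text
[0.68303647 0.01370786 0.03969842]
```

View pics/g1.png

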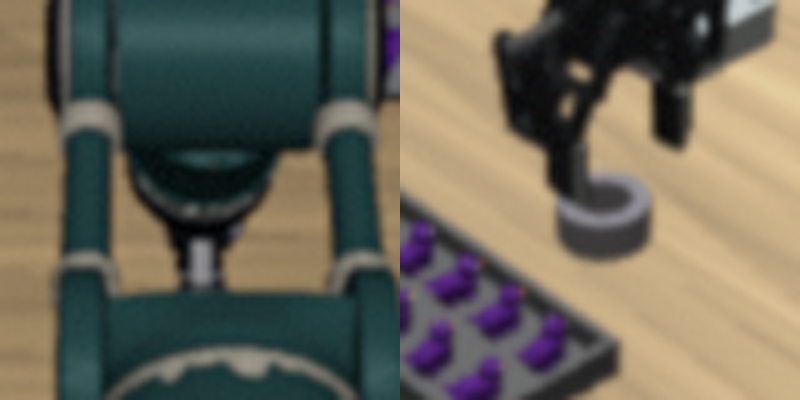

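The scene crop shows the fingers straddling the thick ring at about (605,215), still 4–6 mm off the commanded position. I'll correct that and descend.

Request:
{"op": "jog_arm", "data": {"commands": [{"travel":[-6,4,0],"rot":[0,0,0],"claw":70},{"travel":[0,0,14],"rot":[0,0,0],"claw":70},{"travel":[0,0,14],"rot":[0,0,0],"claw":70},{"travel":[0,0,0],"rot":[0,0,0],"claw":70},{"travel":[0,0,0],"rot":[0,0,0],"claw":255}]}}

```text
time: 3.9
tool_pos: [0.687, 0.0077, 0.0128]
tcp_rot: [-2.215, -2.226, 0.001]
wrist_force: [1.6, -0.2, 7.3]
width: 0.573
grip_force: 13.2
```

Request:
{"op": "jog_arm", "data": {"commands": [{"travel":[0,0,0],"rot":[0,0,0],"claw":255},{"travel":[0,0,0],"rot":[0,0,0],"claw":255},{"travel":[0,0,0],"rot":[0,0,0],"claw":255},{"travel":[0,0,0],"rot":[0,0,0],"claw":255},{"travel":[0,0,0],"rot":[0,0,0],"claw":255}]}}

```text
time: 4.4
tool_pos: [0.6878, 0.0077, 0.0135]
tcp_rot: [2.216, 2.227, 0.0]
wrist_force: [0.2, 0.1, 0.1]
width: 0.548
grip_force: 61.9
```

Request:
{"op": "jog_arm", "data": {"commands": [{"travel":[0,0,-20],"rot":[0,0,0],"claw":255},{"travel":[0,0,-40],"rot":[0,0,0],"claw":255},{"travel":[0,0,-40],"rot":[0,0,0],"claw":255},{"travel":[0,0,-10],"rot":[0,0,0],"claw":255},{"travel":[0,0,0],"rot":[0,0,0],"claw":255}]}}

```text
time: 4.9
tool_pos: [0.6896, 0.0076, 0.1261]
tcp_rot: [2.213, 2.224, 0.006]
wrist_force: [0.4, -0.5, -1.6]
width: 0.548
grip_force: 62.2
```

```bash
python3 - <<'E'
from h import *
p=monitor.read_state()['tool_pos'];print(p)
b=snap('scene')
x,y=proj(b,p).astype(int); print(x,y)
cv2.imwrite('pics/g2.png',cv2.resize(b['color'][y-40:y+40,x-40:x+40],(560,560),interpolation=cv2.INTER_CUBIC))
E
```

```text
[0.68960931 0.00755107 0.12613223]
252 187
```

View pics/g2.png

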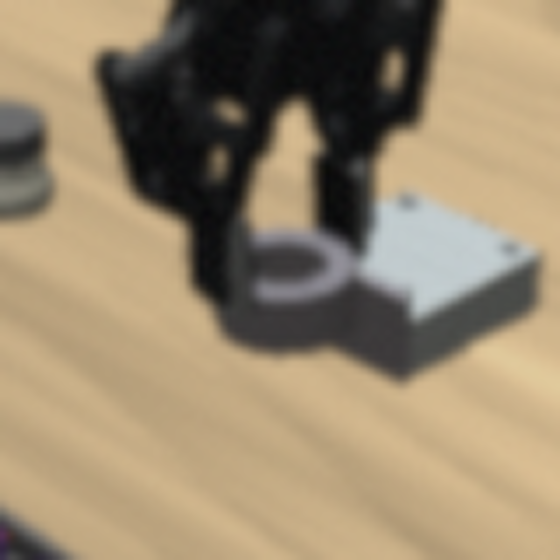

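The ring is held level, with its top ellipse centred near (298,268) in the crop, possibly a few mm off the pads' centre line. I'll move over the tube and compare the two there.

Request:
{"op": "jog_arm", "data": {"commands": [{"travel":[26,-35,0],"rot":[0,0,0],"claw":255},{"travel":[26,-35,0],"rot":[0,0,0],"claw":255},{"travel":[26,-36,0],"rot":[0,0,0],"claw":255},{"travel":[26,-36,0],"rot":[0,0,0],"claw":255},{"travel":[25,-36,0],"rot":[0,0,0],"claw":255}]}}

```text
time: 5.45
tool_pos: [0.5051, 0.136, 0.1198]
tcp_rot: [-2.214, -2.224, 0.008]
wrist_force: [-0.2, 1.5, -1.1]
width: 0.547
grip_force: 62.4
```

Request:
{"op": "jog_arm", "data": {"commands": [{"travel":[0,0,20],"rot":[0,0,0],"claw":255},{"travel":[0,0,20],"rot":[0,0,0],"claw":255},{"travel":[0,0,0],"rot":[0,0,0],"claw":255},{"travel":[0,0,0],"rot":[0,0,0],"claw":255},{"travel":[0,0,0],"rot":[0,0,0],"claw":255}]}}

```text
time: 5.95
tool_pos: [0.5092, 0.1355, 0.0832]
tcp_rot: [-2.216, -2.227, 0.001]
wrist_force: [0.4, -0.6, -1.5]
width: 0.543
grip_force: 62.4
```

```bash
cat >> h.py <<'E'
def around(c,p,s,f):
    x,y=proj(c,p).astype(int); print('crop origin',x-s,y-s,'scale',560/(2*s),'p at',proj(c,p))
    cv2.imwrite('pics/'+f,cv2.resize(c['color'][y-s:y+s,x-s:x+s],(560,560),interpolation=cv2.INTER_CUBIC))
E
python3 - <<'E'
from h import *
s=monitor.read_state();p=s['tool_pos'];print(p,s['wrist_force'])
b=snap('scene'); around(b,[.512,.1364,.06],40,'g3.png')
for z in (.038,.004): print(z,proj(b,[.512,.1364,z]))
print(proj(b,p+[0,0,.009]), proj(b,p+[0,.005,.009]))
E
```

```text
[0.50923082 0.13551418 0.08315413] [ 0.44060964 -0.6459632  -1.54189384]
crop origin 297 163 scale 7.0 p at [337.5545469  203.80671674]
0.038 [336.75171914 210.92905864]
0.004 [335.54740626 221.61320346]
[339.14974401 192.5680907 ] [340.73570062 193.29420425]
```

View pics/g3.png

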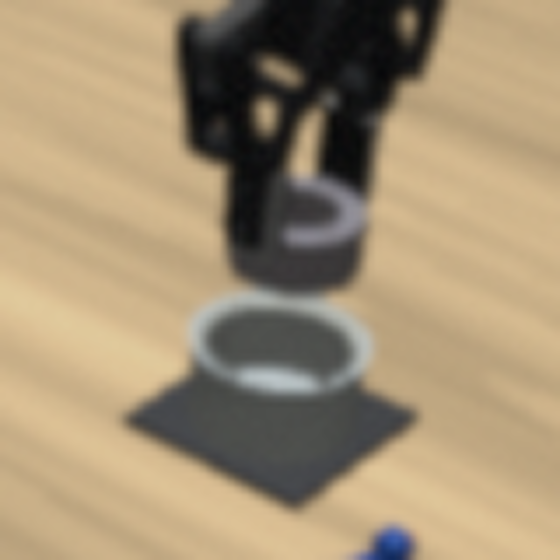

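Rim centre is at native (337.2,212.3) and the ring is about 2.3 px right of it, which matches the TCP lagging by 3 mm in x. The ring is centred in the pads. I'll correct and lower under force watch.

Request:
{"op": "jog_arm", "data": {"commands": [{"travel":[1,3,0],"rot":[0,0,0],"claw":255},{"travel":[0,0,15],"rot":[0,0,0],"claw":255},{"travel":[0,0,12],"rot":[0,0,0],"claw":255},{"travel":[0,0,3],"rot":[0,0,0],"claw":255},{"travel":[0,0,3],"rot":[0,0,0],"claw":255}]}}

```text
time: 6.5
tool_pos: [0.511, 0.1365, 0.0489]
tcp_rot: [-2.215, -2.226, 0.003]
wrist_force: [-0.8, 0.8, -1.9]
width: 0.549
grip_force: 62.4
```

Request:
{"op": "jog_arm", "data": {"commands": [{"travel":[0,0.5,2],"rot":[0,0,0],"claw":255},{"travel":[0,0,2],"rot":[0,0,0],"claw":255},{"travel":[0,0,2],"rot":[0,0,0],"claw":255},{"travel":[0,0,1],"rot":[0,0,0],"claw":255},{"travel":[0,0,0],"rot":[0,0,0],"claw":255}]}}

```text
time: 7.0
tool_pos: [0.5125, 0.1367, 0.0433]
tcp_rot: [2.216, 2.227, 0.0]
wrist_force: [0.3, 1.2, -1.9]
width: 0.545
grip_force: 62.4
```

Request:
{"op": "jog_arm", "data": {"commands": [{"travel":[0,0,1],"rot":[0,0,0],"claw":255},{"travel":[0,0,1],"rot":[0,0,0],"claw":255},{"travel":[0,0,1],"rot":[0,0,0],"claw":255},{"travel":[0,0,1],"rot":[0,0,0],"claw":255},{"travel":[0,0,0],"rot":[0,0,0],"claw":255}]}}

```text
time: 7.5
tool_pos: [0.5123, 0.1367, 0.0391]
tcp_rot: [-2.216, -2.227, 0.0]
wrist_force: [-0.1, 0.2, -1.9]
width: 0.549
grip_force: 62.4
```

Request:
{"op": "jog_arm", "data": {"commands": [{"travel":[0,0,1],"rot":[0,0,0],"claw":255},{"travel":[0,0,1],"rot":[0,0,0],"claw":255},{"travel":[0,0,1],"rot":[0,0,0],"claw":255},{"travel":[0,0,0],"rot":[0,0,0],"claw":255},{"travel":[0,0,0],"rot":[0,0,0],"claw":255}]}}

```text
time: 8.0
tool_pos: [0.5125, 0.1367, 0.0363]
tcp_rot: [-2.216, -2.227, 0.0]
wrist_force: [0.7, -0.2, -1.6]
width: 0.549
grip_force: 62.4
```

Request:
{"op": "jog_arm", "data": {"commands": [{"travel":[0,0,0],"rot":[0,0,0],"claw":60},{"travel":[0,0,0],"rot":[0,0,0],"claw":60},{"travel":[0,0,0],"rot":[0,0,0],"claw":60},{"travel":[0,0,-30],"rot":[0,0,0],"claw":60},{"travel":[0,0,-45],"rot":[0,0,0],"claw":60}]}}

```text
time: 8.5
tool_pos: [0.5095, 0.1361, 0.109]
tcp_rot: [-2.213, -2.224, 0.01]
wrist_force: [-0.5, 0.7, 0.7]
width: 0.762
grip_force: 0.0
```

```bash
python3 - <<'E'
from h import *
s=monitor.read_state();p=s['tool_pos'];print(p,s['wrist_force'])
b=snap('scene'); around(b,[.512,.1364,.05],40,'g4.png')
E
```

```text
[0.50946943 0.13606402 0.10895254] [-0.53766117  0.69757524  0.70509775]
crop origin 297 167 scale 7.0 p at [337.18727304 207.06501217]
```

View pics/g4.png

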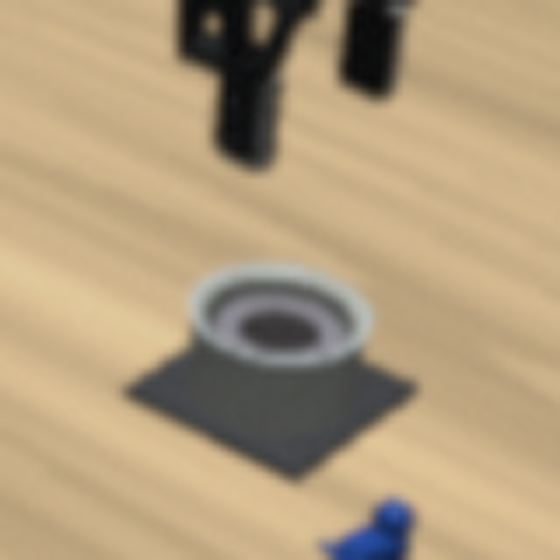

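The thick ring lies flat inside the tube, with its annulus concentric at (278,325). Next is the thin ring.

Request:
{"op": "jog_arm", "data": {"commands": [{"travel":[-48,-7,0],"rot":[0,0,0],"claw":60},{"travel":[-48,-7,0],"rot":[0,0,0],"claw":60},{"travel":[-48,-7,0],"rot":[0,0,0],"claw":60},{"travel":[-48,-7,0],"rot":[0,0,0],"claw":60},{"travel":[-48,-7,0],"rot":[0,0,0],"claw":60}]}}

```text
time: 9.05
tool_pos: [0.4787, -0.1052, 0.1119]
tcp_rot: [2.214, 2.227, 0.001]
wrist_force: [0.8, 0.8, -0.3]
width: 0.763
grip_force: 0.0
```

Request:
{"op": "jog_arm", "data": {"commands": [{"travel":[-48,-7,0],"rot":[0,0,0],"claw":60},{"travel":[-48,-7,0],"rot":[0,0,0],"claw":60},{"travel":[-48,-7,0],"rot":[0,0,0],"claw":60},{"travel":[-48,-7,0],"rot":[0,0,0],"claw":60},{"travel":[-40,-7,0],"rot":[0,0,0],"claw":60}]}}

```text
time: 9.55
tool_pos: [0.4446, -0.3385, 0.1118]
tcp_rot: [2.216, 2.225, 0.0]
wrist_force: [1.3, 0.2, 0.3]
width: 0.766
grip_force: 0.0
```

Request:
{"op": "jog_arm", "data": {"commands": [{"travel":[0,0,25],"rot":[0,0,0],"claw":60},{"travel":[0,0,25],"rot":[0,0,0],"claw":60},{"travel":[0,0,15],"rot":[0,0,0],"claw":60},{"travel":[0,0,0],"rot":[0,0,0],"claw":60},{"travel":[0,0,0],"rot":[0,0,0],"claw":60}]}}

```text
time: 10.05
tool_pos: [0.4451, -0.3354, 0.0464]
tcp_rot: [-2.215, -2.228, 0.0]
wrist_force: [-0.1, -0.7, 0.3]
width: 0.763
grip_force: 0.0
```

Request:
{"op": "jog_arm", "data": {"commands": [{"travel":[-9.5,-9,0],"rot":[0,0,0],"claw":60},{"travel":[0,0,22],"rot":[0,0,0],"claw":60},{"travel":[0,0,16],"rot":[0,0,0],"claw":60},{"travel":[0,0,3.5],"rot":[0,0,0],"claw":60},{"travel":[0,0,0],"rot":[0,0,0],"claw":60}]}}

```text
time: 10.55
tool_pos: [0.4358, -0.3455, 0.0052]
tcp_rot: [2.215, 2.227, -0.0]
wrist_force: [-0.1, 0.4, 0.1]
width: 0.768
grip_force: 0.0
```

Request:
{"op": "jog_arm", "data": {"commands": [{"travel":[0,0,0],"rot":[0,0,0],"claw":255},{"travel":[0,0,0],"rot":[0,0,0],"claw":255},{"travel":[0,0,0],"rot":[0,0,0],"claw":255},{"travel":[0,0,0],"rot":[0,0,0],"claw":255},{"travel":[0,0,0],"rot":[0,0,0],"claw":255}]}}

```text
time: 11.05
tool_pos: [0.437, -0.3462, 0.007]
tcp_rot: [2.213, 2.225, -0.0]
wrist_force: [-2.0, 0.7, 5.7]
width: 0.541
grip_force: 60.5
```

Request:
{"op": "jog_arm", "data": {"commands": [{"travel":[0,0,-20],"rot":[0,0,0],"claw":255},{"travel":[0,0,-40],"rot":[0,0,0],"claw":255},{"travel":[0,0,-40],"rot":[0,0,0],"claw":255},{"travel":[0,0,0],"rot":[0,0,0],"claw":255},{"travel":[0,0,0],"rot":[0,0,0],"claw":255}]}}

```text
time: 11.55
tool_pos: [0.4372, -0.3462, 0.1072]
tcp_rot: [2.212, 2.224, 0.0]
wrist_force: [-0.1, 1.0, -1.9]
width: 0.538
grip_force: 61.8
```

Request:
{"op": "jog_arm", "data": {"commands": [{"travel":[48,7.5,0],"rot":[0,0,0],"claw":255},{"travel":[48,7.5,0],"rot":[0,0,0],"claw":255},{"travel":[48,7.5,0],"rot":[0,0,0],"claw":255},{"travel":[48,7.5,0],"rot":[0,0,0],"claw":255},{"travel":[48,7.5,0],"rot":[0,0,0],"claw":255}]}}

```text
time: 12.05
tool_pos: [0.4706, -0.1028, 0.1031]
tcp_rot: [-2.214, -2.225, 0.002]
wrist_force: [1.5, -0.0, -1.2]
width: 0.54
grip_force: 61.8
```

Request:
{"op": "jog_arm", "data": {"commands": [{"travel":[48,7.5,0],"rot":[0,0,0],"claw":255},{"travel":[48,7.5,0],"rot":[0,0,0],"claw":255},{"travel":[48,7.5,0],"rot":[0,0,0],"claw":255},{"travel":[48,7.5,0],"rot":[0,0,0],"claw":255},{"travel":[45,7.5,0],"rot":[0,0,0],"claw":255}]}}

```text
time: 12.55
tool_pos: [0.5069, 0.1341, 0.1031]
tcp_rot: [-2.214, -2.227, 0.004]
wrist_force: [-0.0, -0.8, -0.8]
width: 0.542
grip_force: 61.8
```

Request:
{"op": "jog_arm", "data": {"commands": [{"travel":[0,0,0],"rot":[0,0,0],"claw":255},{"travel":[0,0,25],"rot":[0,0,0],"claw":255},{"travel":[0,0,15],"rot":[0,0,0],"claw":255},{"travel":[0,0,0],"rot":[0,0,0],"claw":255},{"travel":[0,0,0],"rot":[0,0,0],"claw":255}]}}

```text
time: 13.05
tool_pos: [0.5074, 0.1313, 0.0637]
tcp_rot: [-2.216, -2.225, 0.004]
wrist_force: [0.6, 0.3, -0.8]
width: 0.543
grip_force: 61.8
```

```bash
python3 - <<'E'
from h import *
s=monitor.read_state();p=s['tool_pos'];print(p,s['wrist_force'])
b=snap('scene'); around(b,[.512,.1364,.05],40,'g5.png')
print((proj(b,p+[0,0,.005])-[297,167])*7)
E
```

```text
[0.50735745 0.13126447 0.06365576] [ 0.55872534  0.31112309 -0.84835574]
crop origin 297 167 scale 7.0 p at [337.18727304 207.06501217]
[282.68736484 227.75028288]
```

View pics/g5.png

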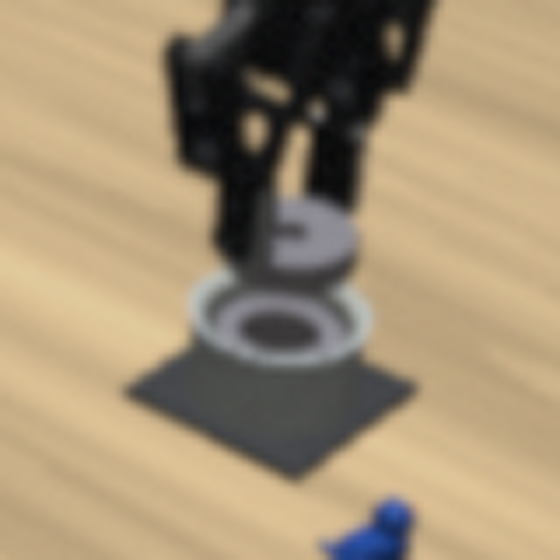

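The thin ring is held level with its hole near (292,232), about 3 mm to +y of the TCP. I'll correct for that and lower.

Request:
{"op": "jog_arm", "data": {"commands": [{"travel":[2.5,4.5,0],"rot":[0,0,0],"claw":255},{"travel":[0,0,10],"rot":[0,0,0],"claw":255},{"travel":[0,0,5],"rot":[0,0,0],"claw":255},{"travel":[0,0,2],"rot":[0,0,0],"claw":255},{"travel":[0,0,0],"rot":[0,0,0],"claw":255}]}}

```text
time: 13.6
tool_pos: [0.5123, 0.1346, 0.047]
tcp_rot: [-2.215, -2.227, 0.002]
wrist_force: [-0.2, 0.3, -0.6]
width: 0.542
grip_force: 61.8
```

Request:
{"op": "jog_arm", "data": {"commands": [{"travel":[0,0,2],"rot":[0,0,0],"claw":255},{"travel":[0,0,1],"rot":[0,0,0],"claw":255},{"travel":[0,0,1],"rot":[0,0,0],"claw":255},{"travel":[0,0,1],"rot":[0,0,0],"claw":255},{"travel":[0,0,1],"rot":[0,0,0],"claw":255}]}}

```text
time: 14.1
tool_pos: [0.5131, 0.1348, 0.0418]
tcp_rot: [2.216, 2.227, 0.0]
wrist_force: [0.1, -0.1, -2.0]
width: 0.542
grip_force: 61.8
```

Request:
{"op": "jog_arm", "data": {"commands": [{"travel":[-0.5,0,1],"rot":[0,0,0],"claw":255},{"travel":[0,0,1],"rot":[0,0,0],"claw":255},{"travel":[0,0,1],"rot":[0,0,0],"claw":255},{"travel":[0,0,1],"rot":[0,0,0],"claw":255},{"travel":[0,0,0],"rot":[0,0,0],"claw":255}]}}

```text
time: 14.6
tool_pos: [0.5129, 0.1342, 0.0376]
tcp_rot: [-2.216, -2.227, 0.0]
wrist_force: [0.7, -1.0, -1.5]
width: 0.541
grip_force: 61.8
```

Request:
{"op": "jog_arm", "data": {"commands": [{"travel":[0,0,0],"rot":[0,0,0],"claw":60},{"travel":[0,0,0],"rot":[0,0,0],"claw":60},{"travel":[0,0,0],"rot":[0,0,0],"claw":60},{"travel":[0,0,-30],"rot":[0,0,0],"claw":60},{"travel":[0,0,-45],"rot":[0,0,0],"claw":60}]}}

```text
time: 15.1
tool_pos: [0.51, 0.1336, 0.1104]
tcp_rot: [-2.213, -2.224, 0.01]
wrist_force: [0.7, 0.4, -0.3]
width: 0.763
grip_force: 0.0
```

```bash
python3 - <<'E'
from h import *
s=monitor.read_state();p=s['tool_pos'];print(p,s['wrist_force'],s['q'])
b=snap('scene'); around(b,[.54,.2,.03],60,'g6.png')
E
```

```text
[0.50996028 0.13357971 0.11040416] [ 0.74803765  0.41206089 -0.27633555] [ 2.08934385e-01  9.97679734e-02  2.03356902e+00 -1.25253286e-07
  1.01580046e+00  2.03848603e-01]
crop origin 289 168 scale 4.666666666666667 p at [349.99726562 228.08318673]
```

View pics/g6.png

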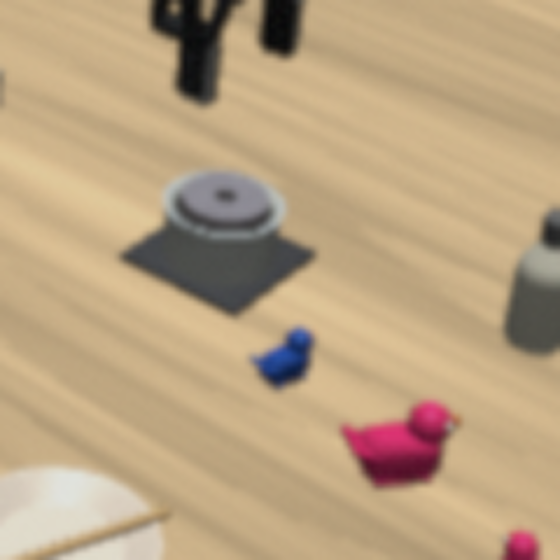

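The thin ring lies flat on top at (224,198), standing proud and concentric. On to the toy.

Request:
{"op": "jog_arm", "data": {"commands": [{"travel":[44,22,0],"rot":[0,0,0],"claw":110},{"travel":[44,22,0],"rot":[0,0,0],"claw":110},{"travel":[44,22,0],"rot":[0,0,0],"claw":110},{"travel":[44,22,0],"rot":[0,0,0],"claw":110},{"travel":[0,0,0],"rot":[0,0,-8.3],"claw":110}]}}

```text
time: 15.65
tool_pos: [0.6028, 0.3164, 0.1129]
tcp_rot: [2.042, 2.387, 0.007]
wrist_force: [-0.7, -1.8, -0.5]
width: 0.563
grip_force: 0.0
```

Request:
{"op": "jog_arm", "data": {"commands": [{"travel":[0,0,0],"rot":[0,0,-8.4],"claw":110},{"travel":[0,0,0],"rot":[0,0,-8.4],"claw":110},{"travel":[0,0,0],"rot":[0,0,-8.4],"claw":110},{"travel":[0,0,0],"rot":[0,0,-8.4],"claw":110},{"travel":[0,0,0],"rot":[0,0,-8.4],"claw":110}]}}

```text
time: 16.15
tool_pos: [0.6003, 0.3108, 0.1128]
tcp_rot: [1.05, 2.961, 0.0]
wrist_force: [-0.9, 1.3, -0.4]
width: 0.567
grip_force: 0.0
```

Request:
{"op": "jog_arm", "data": {"commands": [{"travel":[0,0,20],"rot":[0,0,0],"claw":110},{"travel":[0,0,20],"rot":[0,0,0],"claw":110},{"travel":[0,0,8],"rot":[0,0,0],"claw":110},{"travel":[0,0,0],"rot":[0,0,0],"claw":110},{"travel":[0,0,0],"rot":[0,0,0],"claw":110}]}}

```text
time: 16.65
tool_pos: [0.6004, 0.3108, 0.0652]
tcp_rot: [1.059, 2.957, 0.001]
wrist_force: [-0.3, 0.1, 0.6]
width: 0.568
grip_force: 0.0
```

```bash
python3 - <<'E'
from h import *
from scipy.spatial.transform import Rotation as Ro
s=monitor.read_state();p=s['tool_pos'];R=Ro.from_rotvec(s['tcp_rot']).as_matrix();print(p,R.round(3),s['q'].round(2))
print('to toy, tool mm',(R.T@(np.array([.596,.308,.005])-p)*1000).round(1))
b=snap('scene'); around(b,[.596,.308,.03],35,'g7.png')
E
```

```text
[0.60043824 0.31084691 0.06518709] [[-0.773  0.635  0.   ]
 [ 0.635  0.773  0.   ]
 [-0.     0.    -1.   ]] [ 0.44  0.4   1.74 -0.    0.99 -0.44]
to toy, tool mm [ 1.6 -5.  60.2]
crop origin 339 223 scale 8.0 p at [374.67091618 258.69071236]
```

View pics/g7.png

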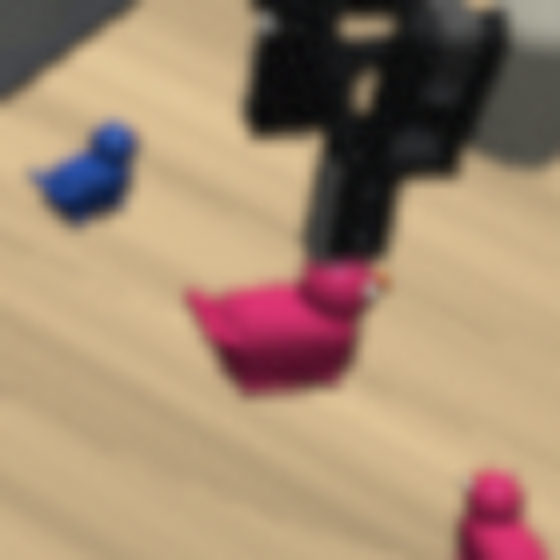

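```bash
python3 - <<'E'
from h import *
b=snap('scene'); p=np.array([.6004,.3108,.0652]); y=np.array([.635,.773,0]);x=np.array([-.773,.635,0])
for n,d in(('tcp',0*y),('front in',.024*y),('front out',.038*y),('back',-.024*y),('f+x',.03*y+.011*x),('f-x',.03*y-.011*x)): print(n,((proj(b,p+d+[0,0,.002])-[339,223])*8).round(0))
print('toy beak/tail', [((proj(b,np.array([.596,.308,z])+s*x)-[339,223])*8).round(0) for s,z in((.027,.03),(-.027,.026))], 'base ends',[((proj(b,np.array([.596,.308,0])+s*x)-[339,223])*8).round(0) for s in (.02,-.02)])
E
```

```text
tcp [305. 193.]
front in [334. 249.]
front out [351. 284.]
back [278. 139.]
f+x [381. 261.]
f-x [300. 266.]
toy beak/tail [array([379., 280.]), array([189., 302.])] base ends [array([338., 362.]), array([201., 371.])]
```

Projected finger and toy points match the picture within a few crop pixels (beak (379,280) predicted vs (385,285) seen). I'll descend and grip.

Request:
{"op": "jog_arm", "data": {"commands": [{"travel":[1.5,-5,0],"rot":[0,0,0],"claw":110},{"travel":[0,0,25],"rot":[0,0,0],"claw":110},{"travel":[0,0,20],"rot":[0,0,0],"claw":110},{"travel":[0,0,14],"rot":[0,0,0],"claw":110},{"travel":[0,0,0],"rot":[0,0,0],"claw":110}], "force": 40}}

```text
time: 17.25
tool_pos: [0.5938, 0.3068, 0.0035]
tcp_rot: [-1.058, -2.955, 0.005]
wrist_force: [-0.5, 0.4, 0.2]
width: 0.57
grip_force: 0.0
```

Request:
{"op": "jog_arm", "data": {"commands": [{"travel":[0,0,0],"rot":[0,0,0],"claw":255},{"travel":[0,0,0],"rot":[0,0,0],"claw":255},{"travel":[0,0,0],"rot":[0,0,0],"claw":255},{"travel":[0,0,0],"rot":[0,0,0],"claw":255},{"travel":[0,0,0],"rot":[0,0,0],"claw":255}]}}

```text
time: 17.75
tool_pos: [0.5968, 0.3083, 0.0072]
tcp_rot: [1.059, 2.956, 0.003]
wrist_force: [0.1, -0.4, 5.0]
width: 0.272
grip_force: 40.5
```

Request:
{"op": "jog_arm", "data": {"commands": [{"travel":[0,0,-20],"rot":[0,0,0],"claw":255},{"travel":[0,0,-40],"rot":[0,0,0],"claw":255},{"travel":[0,0,-40],"rot":[0,0,0],"claw":255},{"travel":[0,0,0],"rot":[0,0,0],"claw":255},{"travel":[0,0,0],"rot":[0,0,0],"claw":255}]}}

```text
time: 18.25
tool_pos: [0.5968, 0.3082, 0.1076]
tcp_rot: [1.058, 2.955, 0.004]
wrist_force: [-0.1, -0.7, -1.7]
width: 0.269
grip_force: 39.9
```

Request:
{"op": "jog_arm", "data": {"commands": [{"travel":[0,0,0],"rot":[0,0,-8.3],"claw":255},{"travel":[0,0,0],"rot":[0,0,-8.3],"claw":255},{"travel":[0,0,0],"rot":[0,0,-8.3],"claw":255},{"travel":[0,0,0],"rot":[0,0,-8.3],"claw":255},{"travel":[0,0,0],"rot":[0,0,-8.3],"claw":255}]}}

```text
time: 18.75
tool_pos: [0.594, 0.3069, 0.1029]
tcp_rot: [0.067, -3.137, 0.003]
wrist_force: [-0.5, -0.4, 0.4]
width: 0.269
grip_force: 39.9
```

Request:
{"op": "jog_arm", "data": {"commands": [{"travel":[10,-45,0],"rot":[0,0,0],"claw":255},{"travel":[10,-45,0],"rot":[0,0,0],"claw":255},{"travel":[10,-45,0],"rot":[0,0,0],"claw":255},{"travel":[10,-45,0],"rot":[0,0,0],"claw":255},{"travel":[10,-45,0],"rot":[0,0,0],"claw":255}]}}

```text
time: 19.25
tool_pos: [0.5515, 0.0794, 0.1034]
tcp_rot: [0.058, -3.137, 0.001]
wrist_force: [0.4, -0.8, 0.0]
width: 0.272
grip_force: 39.9
```

Request:
{"op": "jog_arm", "data": {"commands": [{"travel":[10,-46,0],"rot":[0,0,0],"claw":255},{"travel":[10,-46,0],"rot":[0,0,0],"claw":255},{"travel":[10,-46,0],"rot":[0,0,0],"claw":255},{"travel":[10,-46,0],"rot":[0,0,0],"claw":255},{"travel":[0,0,0],"rot":[0,0,0],"claw":255}]}}

```text
time: 19.75
tool_pos: [0.518, -0.1087, 0.1037]
tcp_rot: [0.049, -3.137, 0.001]
wrist_force: [0.4, 1.4, 0.6]
width: 0.272
grip_force: 40.0
```

Request:
{"op": "jog_arm", "data": {"commands": [{"travel":[0,0,20],"rot":[0,0,0],"claw":255},{"travel":[0,0,20],"rot":[0,0,0],"claw":255},{"travel":[0,0,0],"rot":[0,0,0],"claw":255},{"travel":[0,0,0],"rot":[0,0,0],"claw":255},{"travel":[0,0,0],"rot":[0,0,0],"claw":255}]}}

```text
time: 20.25
tool_pos: [0.5211, -0.1038, 0.0661]
tcp_rot: [-0.058, 3.141, -0.0]
wrist_force: [0.1, -0.3, 0.0]
width: 0.269
grip_force: 40.0
```

```bash
cat >> h.py <<'E'
from scipy.spatial.transform import Rotation as Ro
def to(x,y,z):
    s=monitor.read_state();p=s['tool_pos'];R=Ro.from_rotvec(s['tcp_rot']).as_matrix()
    print('pos',p.round(4),'yaw_y',np.degrees(np.arctan2(R[1,1],R[0,1])).round(2),'travel',(R.T@(np.array([x,y,z])-p)*1000).round(1),'q6',s['q'][5].round(2)); return p,R
E
python3 - <<'E'
from h import *
p,R=to(.5195,-.1044,.038)
b=snap('scene'); around(b,[.5195,-.1044,.05],40,'g8.png')
pt=p+[0,0,-.007]; c,s=np.cos(.035),np.sin(.035)
f=lambda X:((proj(b,X)-proj(b,[.5195,-.1044,.05]).astype(int)+40)*7).round(0)
print('toy beak,tail expected',f(p+R[:,0]*.027+[0,0,.022]),f(p-R[:,0]*.027+[0,0,.018]))
print('block corners',[f([.5195+.04*(i*c-j*s),-.1044+.04*(i*s+j*c),.03]) for i,j in((1,1),(1,-1),(-1,-1),(-1,1))])
E
```

```text
pos [ 0.5211 -0.1038  0.0661] yaw_y 92.13 travel [ 1.7 -0.5 28.1] q6 -1.85
crop origin 230 136 scale 7.0 p at [270.10988272 176.15440285]
toy beak,tail expected [324. 180.] [233. 232.]
block corners [array([284., 391.]), array([147., 324.]), array([278., 260.]), array([414., 321.])]
```

View pics/g8.png

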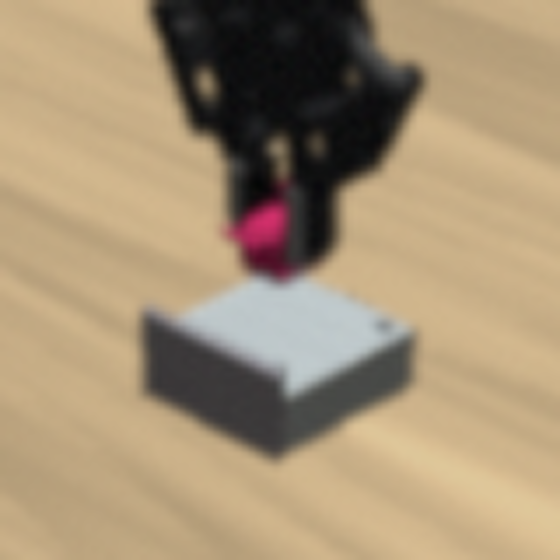

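The tail shows at about (231,232), as predicted, and the block corners match within 1 px. Lowering onto the block.

Request:
{"op": "jog_arm", "data": {"commands": [{"travel":[1.5,-0.5,0],"rot":[0,0,0],"claw":255},{"travel":[0,0,15],"rot":[0,0,0],"claw":255},{"travel":[0,0,9],"rot":[0,0,0],"claw":255},{"travel":[0,0,2],"rot":[0,0,0],"claw":255},{"travel":[0,0,0],"rot":[0,0,0],"claw":255}]}}

```text
time: 20.8
tool_pos: [0.5183, -0.1046, 0.0386]
tcp_rot: [0.057, -3.139, -0.001]
wrist_force: [0.5, 0.6, -1.0]
width: 0.269
grip_force: 40.0
```

Request:
{"op": "jog_arm", "data": {"commands": [{"travel":[0,0,1],"rot":[0,0,0],"claw":255},{"travel":[0,0,1],"rot":[0,0,0],"claw":255},{"travel":[0,0,0.5],"rot":[0,0,0],"claw":255},{"travel":[0,0,0],"rot":[0,0,0],"claw":255},{"travel":[0,0,0],"rot":[0,0,0],"claw":255}]}}

```text
time: 21.3
tool_pos: [0.5194, -0.1048, 0.0375]
tcp_rot: [-0.057, 3.141, -0.0]
wrist_force: [-0.3, 0.5, -0.9]
width: 0.275
grip_force: 40.0
```

Request:
{"op": "jog_arm", "data": {"commands": [{"travel":[0,0,0.5],"rot":[0,0,0],"claw":255},{"travel":[0,0,0.5],"rot":[0,0,0],"claw":255},{"travel":[0,0,0.5],"rot":[0,0,0],"claw":255},{"travel":[0,0,0],"rot":[0,0,0],"claw":255},{"travel":[0,0,0],"rot":[0,0,0],"claw":255}]}}

```text
time: 21.8
tool_pos: [0.5195, -0.1048, 0.0371]
tcp_rot: [-0.057, 3.141, -0.0]
wrist_force: [-4.9, 1.5, 8.8]
width: 0.267
grip_force: 41.3
```

Contact (8.8 N). Release, rise, and look from above while moving off to the jar.

Request:
{"op": "jog_arm", "data": {"commands": [{"travel":[0,0,-0.5],"rot":[0,0,0],"claw":140},{"travel":[0,0,0],"rot":[0,0,0],"claw":120},{"travel":[0,0,0],"rot":[0,0,0],"claw":100},{"travel":[0,0,-30],"rot":[0,0,0],"claw":80},{"travel":[0,0,-45],"rot":[0,0,0],"claw":60}]}}

```text
time: 22.3
tool_pos: [0.516, -0.104, 0.1084]
tcp_rot: [0.057, -3.133, -0.003]
wrist_force: [0.3, 0.1, -0.3]
width: 0.764
grip_force: 0.0
```

```bash
python3 - <<'E'
from h import *
to(.5836,-.3035,.11)
E
```

```text
pos [ 0.516  -0.104   0.1084] yaw_y 92.09 travel [ -60.3 -201.9   -2.6] q6 -1.85
```

Request:
{"op": "jog_arm", "data": {"commands": [{"travel":[-12,-40,0],"rot":[0,0,0],"claw":50},{"travel":[-12,-40,0],"rot":[0,0,0],"claw":50},{"travel":[-12,-40,0],"rot":[0,0,0],"claw":50},{"travel":[-12,-40,0],"rot":[0,0,0],"claw":50},{"travel":[-12,-42,0],"rot":[0,0,0],"claw":50}]}}

```text
time: 22.8
tool_pos: [0.5869, -0.3058, 0.1109]
tcp_rot: [0.058, -3.141, -0.001]
wrist_force: [0.9, 0.6, 0.4]
width: 0.804
grip_force: 0.0
```

Request:
{"op": "jog_arm", "data": {"commands": [{"travel":[0,0,20],"rot":[0,0,0],"claw":50},{"travel":[0,0,20],"rot":[0,0,0],"claw":50},{"travel":[0,0,0],"rot":[0,0,0],"claw":50},{"travel":[0,0,0],"rot":[0,0,0],"claw":50},{"travel":[0,0,0],"rot":[0,0,0],"claw":50}]}}

```text
time: 23.3
tool_pos: [0.5873, -0.3045, 0.0723]
tcp_rot: [-0.058, 3.14, -0.001]
wrist_force: [-0.3, 1.7, 0.1]
width: 0.803
grip_force: 0.0
```

```bash
python3 - <<'E'
from h import *
to(.5836,-.3035,.01)
a=snap('top'); b=snap('scene')
A=cv2.resize(b['color'][120:220,180:310],(520,400),interpolation=cv2.INTER_CUBIC)
x,y=proj(a,[.5195,-.1044,.04]).astype(int)
B=cv2.resize(a['color'][y-25:y+25,x-25:x+10],(280,400),interpolation=cv2.INTER_CUBIC)
print(x,y); cv2.imwrite('pics/g9.png',np.hstack([A,B]))
hsv=cv2.cvtColor(a['color'],cv2.COLOR_BGR2HSV)
pk=((hsv[...,0]>155)&(hsv[...,0]<178)&(hsv[...,1]>130)); pk[:y-30]=0;pk[y+30:]=0;pk[:,:x-30]=0;pk[:,x+30:]=0
ys,xs=np.nonzero(pk); P=np.array([ray(a,u,v,.048)[:2] for u,v in zip(xs,ys)]); print(len(P))
if len(P)>5:
    w,V=np.linalg.eigh(np.cov(P.T)); print(P.mean(0),P.min(0),P.max(0),np.degrees(np.arctan2(V[1,1],V[0,1])),[ray(a,*p,.048)[:2].round(3).tolist() for p in cv2.boxPoints(rect(pk.astype(np.uint8)))])
E
```

```text
pos [ 0.5873 -0.3045  0.0723] yaw_y 92.12 travel [ 3.8  1.2 62.3] q6 -2.12
328 248
127
[ 0.52176763 -0.10439794] [ 0.49791243 -0.11427273] [ 0.54422822 -0.09444224] -177.74360992179575 [[0.544, -0.096], [0.544, -0.115], [0.498, -0.113], [0.498, -0.094]]
```

View pics/g9.png

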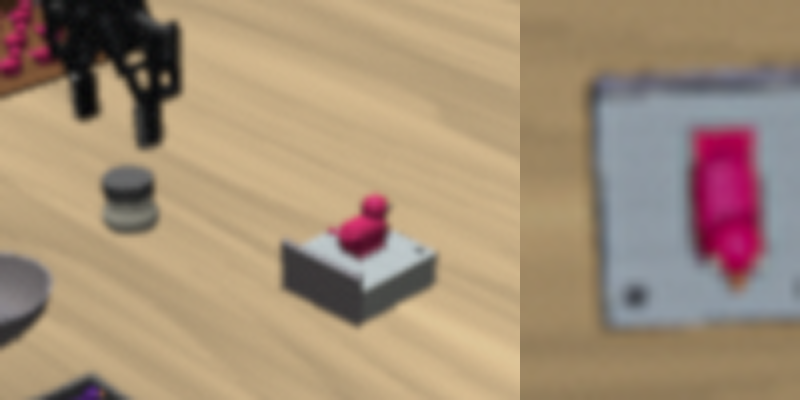

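The toy stands upright on the block with yaw 2.3°, centred within about 1 mm; the jar is at (130,200) between the fingers. Descend to the jar.

Request:
{"op": "jog_arm", "data": {"commands": [{"travel":[4,1,0],"rot":[0,0,0],"claw":50},{"travel":[0,0,25],"rot":[0,0,0],"claw":50},{"travel":[0,0,22],"rot":[0,0,0],"claw":50},{"travel":[0,0,15],"rot":[0,0,0],"claw":50},{"travel":[0,0,0],"rot":[0,0,0],"claw":50}], "force": 30}}

```text
time: 23.9
tool_pos: [0.5805, -0.3023, 0.0068]
tcp_rot: [0.058, -3.137, -0.004]
wrist_force: [-1.0, 0.1, -0.4]
width: 0.803
grip_force: 0.0
```

Request:
{"op": "jog_arm", "data": {"commands": [{"travel":[0,0,0],"rot":[0,0,0],"claw":255},{"travel":[0,0,0],"rot":[0,0,0],"claw":255},{"travel":[0,0,0],"rot":[0,0,0],"claw":255},{"travel":[0,0,0],"rot":[0,0,0],"claw":255},{"travel":[0,0,0],"rot":[0,0,0],"claw":255}]}}

```text
time: 24.4
tool_pos: [0.5837, -0.3043, 0.0108]
tcp_rot: [-0.057, 3.139, -0.002]
wrist_force: [0.1, 0.1, 4.8]
width: 0.479
grip_force: 29.4
```

Request:
{"op": "jog_arm", "data": {"commands": [{"travel":[0,0,-20],"rot":[0,0,0],"claw":255},{"travel":[0,0,-40],"rot":[0,0,0],"claw":255},{"travel":[0,0,-45],"rot":[0,0,0],"claw":255},{"travel":[0,0,-40],"rot":[0,0,0],"claw":255},{"travel":[0,0,0],"rot":[0,0,0],"claw":255}]}}

```text
time: 24.9
tool_pos: [0.5868, -0.306, 0.1624]
tcp_rot: [-0.057, 3.13, -0.011]
wrist_force: [0.7, -0.9, 0.2]
width: 0.48
grip_force: 28.9
```

```bash
python3 - <<'E'
from h import *
to(.5158,.016,.08)
E
```

```text
pos [ 0.5868 -0.306   0.1624] yaw_y 92.09 travel [ 60.1 325.   79.5] q6 -2.13
```

Request:
{"op": "jog_arm", "data": {"commands": [{"travel":[8,46,0],"rot":[0,0,0],"claw":255},{"travel":[8,46,0],"rot":[0,0,0],"claw":255},{"travel":[8,46,0],"rot":[0,0,0],"claw":255},{"travel":[8,46,0],"rot":[0,0,0],"claw":255},{"travel":[8,46,0],"rot":[0,0,0],"claw":255}]}}

```text
time: 25.4
tool_pos: [0.5326, -0.0735, 0.1529]
tcp_rot: [0.056, -3.139, -0.001]
wrist_force: [0.2, 0.7, 0.7]
width: 0.48
grip_force: 28.9
```

Request:
{"op": "jog_arm", "data": {"commands": [{"travel":[8,46,0],"rot":[0,0,0],"claw":255},{"travel":[8,46,0],"rot":[0,0,0],"claw":255},{"travel":[0,0,40],"rot":[0,0,0],"claw":255},{"travel":[0,0,40],"rot":[0,0,0],"claw":255},{"travel":[0,0,30],"rot":[0,0,0],"claw":255}]}}

```text
time: 25.9
tool_pos: [0.5126, 0.017, 0.0414]
tcp_rot: [0.06, -3.138, -0.0]
wrist_force: [0.1, -0.2, -0.9]
width: 0.489
grip_force: 29.0
```

Request:
{"op": "jog_arm", "data": {"commands": [{"travel":[0,0,10],"rot":[0,0,0],"claw":255},{"travel":[0,0,0],"rot":[0,0,0],"claw":255},{"travel":[0,0,0],"rot":[0,0,0],"claw":255},{"travel":[0,0,0],"rot":[0,0,0],"claw":255},{"travel":[0,0,0],"rot":[0,0,0],"claw":255}]}}

```text
time: 26.4
tool_pos: [0.5166, 0.0159, 0.0361]
tcp_rot: [-0.057, 3.138, -0.0]
wrist_force: [0.1, -0.4, -0.9]
width: 0.479
grip_force: 29.0
```

```bash
python3 - <<'E'
from h import *
p,R=to(.5158,.016,.0113)
b=snap('scene');around(b,p,40,'g10.png')
o=proj(b,p).astype(int)-40
for n,X in (('jar bottom c',p-[0,0,.0108]),('jar top c',p+[0,0,.0312])): print(n,((proj(b,X)-o)*7).round())
E
```

```text
pos [0.5166 0.0159 0.0361] yaw_y 92.07 travel [ 0.9  0.1 24.8] q6 -1.62
crop origin 261 155 scale 7.0 p at [301.092936   195.03455928]
jar bottom c [279. 303.]
jar top c [284. 212.]
```

View pics/g10.png

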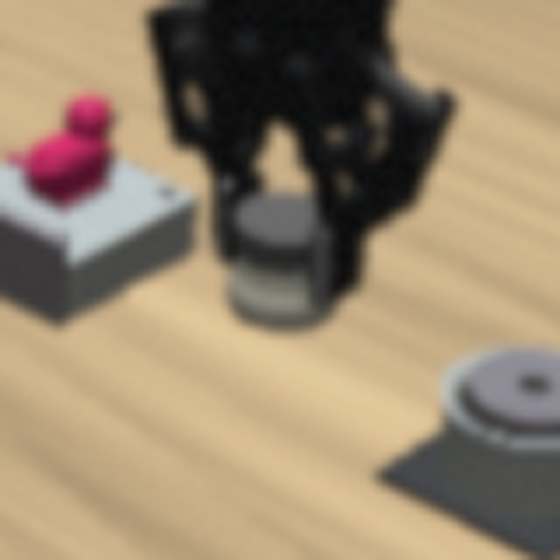

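The jar is upright in the grip, with its lid centre at (282,222) against a prediction of (284,212) plus the usual 7 px bias. Lower and release.

Request:
{"op": "jog_arm", "data": {"commands": [{"travel":[1,0,15],"rot":[0,0,0],"claw":255},{"travel":[0,0,7],"rot":[0,0,0],"claw":255},{"travel":[0,0,1.5],"rot":[0,0,0],"claw":255},{"travel":[0,0,0],"rot":[0,0,0],"claw":255},{"travel":[0,0,0],"rot":[0,0,0],"claw":255}]}}

```text
time: 26.95
tool_pos: [0.5143, 0.0161, 0.0111]
tcp_rot: [-0.057, 3.14, -0.0]
wrist_force: [0.4, -0.5, -0.9]
width: 0.481
grip_force: 29.0
```

Request:
{"op": "jog_arm", "data": {"commands": [{"travel":[0,0,0.5],"rot":[0,0,0],"claw":255},{"travel":[0,0,0.5],"rot":[0,0,0],"claw":255},{"travel":[0,0,0.5],"rot":[0,0,0],"claw":255},{"travel":[0,0,0],"rot":[0,0,0],"claw":255},{"travel":[0,0,0],"rot":[0,0,0],"claw":255}]}}

```text
time: 27.45
tool_pos: [0.5144, 0.0161, 0.0107]
tcp_rot: [-0.057, 3.141, -0.0]
wrist_force: [-5.1, -0.7, 9.7]
width: 0.48
grip_force: 30.7
```

Request:
{"op": "jog_arm", "data": {"commands": [{"travel":[0,0,-0.5],"rot":[0,0,0],"claw":110},{"travel":[0,0,0],"rot":[0,0,0],"claw":80},{"travel":[0,0,0],"rot":[0,0,0],"claw":60},{"travel":[0,0,-30],"rot":[0,0,0],"claw":60},{"travel":[0,0,-45],"rot":[0,0,0],"claw":60}]}}

```text
time: 27.95
tool_pos: [0.5104, 0.0161, 0.0821]
tcp_rot: [0.057, -3.133, -0.0]
wrist_force: [0.4, -0.7, -0.5]
width: 0.764
grip_force: 0.0
```

Request:
{"op": "jog_arm", "data": {"commands": [{"travel":[0,0,-45],"rot":[0,0,0],"claw":60},{"travel":[0,0,-25],"rot":[0,0,0],"claw":60},{"travel":[0,0,0],"rot":[0,0,0],"claw":60},{"travel":[0,0,0],"rot":[0,0,0],"claw":60},{"travel":[0,0,0],"rot":[0,0,0],"claw":60}]}}

```text
time: 28.45
tool_pos: [0.5125, 0.0161, 0.153]
tcp_rot: [0.057, -3.138, -0.0]
wrist_force: [0.7, 0.6, 0.3]
width: 0.764
grip_force: 0.0
```

```bash
python3 - <<'E'
from h import *
to(.452,.3015,.15)
a=snap('top');b=snap('scene')
# bottle: cap+body bounding measurement: base centre from scene, cap top from top view
for c,seed in((a,(179,276)),(b,(405,235))):
    hsv=cv2.cvtColor(c['color'],cv2.COLOR_BGR2HSV); m=comp(hsv[...,1]<80,*seed); print(cv2.boundingRect(m),m.sum())
print('pred base/top for (.452,.3015):',[proj(c,[.452,.3015,z]).round(1) for c in(a,b) for z in(0,.08)])
E
```

```text
pos [0.5125 0.0161 0.153 ] yaw_y 92.1 travel [ 50.  287.4   3.2] q6 -1.62
(172, 270, 16, 13) 158
(396, 212, 19, 33) 422
pred base/top for (.452,.3015): [array([182.1, 276. ]), array([175.6, 276.6]), array([402.7, 240.4]), array([408.9, 213.9])]
```

Request:
{"op": "jog_arm", "data": {"commands": [{"travel":[8,48,0],"rot":[0,0,0],"claw":75},{"travel":[8,48,0],"rot":[0,0,0],"claw":75},{"travel":[8,48,0],"rot":[0,0,0],"claw":75},{"travel":[8,48,0],"rot":[0,0,0],"claw":75},{"travel":[8,48,0],"rot":[0,0,0],"claw":75}]}}

```text
time: 29.05
tool_pos: [0.4637, 0.2558, 0.1533]
tcp_rot: [0.057, -3.139, 0.002]
wrist_force: [1.1, -1.0, -0.1]
width: 0.706
grip_force: 0.0
```

Request:
{"op": "jog_arm", "data": {"commands": [{"travel":[8,48,0],"rot":[0,0,0],"claw":75},{"travel":[0,0,15],"rot":[0,0,0],"claw":75},{"travel":[0,0,15],"rot":[0,0,0],"claw":75},{"travel":[0,0,0],"rot":[0,0,0],"claw":75},{"travel":[0,0,0],"rot":[0,0,0],"claw":75}]}}

```text
time: 29.55
tool_pos: [0.4547, 0.3001, 0.123]
tcp_rot: [0.054, -3.138, 0.003]
wrist_force: [-0.4, 0.2, 0.7]
width: 0.709
grip_force: 0.0
```

```bash
python3 - <<'E'
from h import *
p,R=to(.452,.3015,.02)
E
```

```text
pos [0.4547 0.3001 0.123 ] yaw_y 91.99 travel [  2.3   1.7 103. ] q6 -1.07
```

Request:
{"op": "jog_arm", "data": {"commands": [{"travel":[2.5,1.5,0],"rot":[0,0,0],"claw":75},{"travel":[0,0,30],"rot":[0,0,0],"claw":75},{"travel":[0,0,30],"rot":[0,0,0],"claw":75},{"travel":[0,0,28],"rot":[0,0,0],"claw":75},{"travel":[0,0,15],"rot":[0,0,0],"claw":75}]}}

```text
time: 30.05
tool_pos: [0.4521, 0.3021, 0.0202]
tcp_rot: [0.055, -3.139, 0.002]
wrist_force: [-1.2, 0.5, 0.5]
width: 0.709
grip_force: 0.0
```

Request:
{"op": "jog_arm", "data": {"commands": [{"travel":[0,0,0],"rot":[0,0,0],"claw":75},{"travel":[0,0,0],"rot":[0,0,0],"claw":255},{"travel":[0,0,0],"rot":[0,0,0],"claw":255},{"travel":[0,0,0],"rot":[0,0,0],"claw":255},{"travel":[0,0,0],"rot":[0,0,0],"claw":255}]}}

```text
time: 30.55
tool_pos: [0.4544, 0.3043, 0.0237]
tcp_rot: [-0.058, 3.138, 0.002]
wrist_force: [-0.3, -0.8, 6.0]
width: 0.386
grip_force: 30.4
```

Request:
{"op": "jog_arm", "data": {"commands": [{"travel":[0,0,0],"rot":[0,0,0],"claw":255},{"travel":[0,0,-20],"rot":[0,0,0],"claw":255},{"travel":[0,0,-40],"rot":[0,0,0],"claw":255},{"travel":[0,0,-40],"rot":[0,0,0],"claw":255},{"travel":[0,0,-30],"rot":[0,0,0],"claw":255}]}}

```text
time: 31.05
tool_pos: [0.4533, 0.3041, 0.1545]
tcp_rot: [-0.058, 3.139, 0.002]
wrist_force: [1.2, 0.4, -1.2]
width: 0.381
grip_force: 30.2
```

```bash
python3 - <<'E'
from h import *
p,R=to(.6075,-.1013,.05)
b=snap('scene');around(b,p,40,'g11.png')
o=proj(b,p).astype(int)-40
for z in (-.02,.06): print(((proj(b,p+[0,0,z])-o)*7).round())
E
```

```text
pos [0.4533 0.3041 0.1545] yaw_y 92.1 travel [-139.  -411.   104.2] q6 -1.06
crop origin 376 147 scale 7.0 p at [416.00953663 187.47363217]
[268. 336.]
[319. 118.]
```

View pics/g11.png

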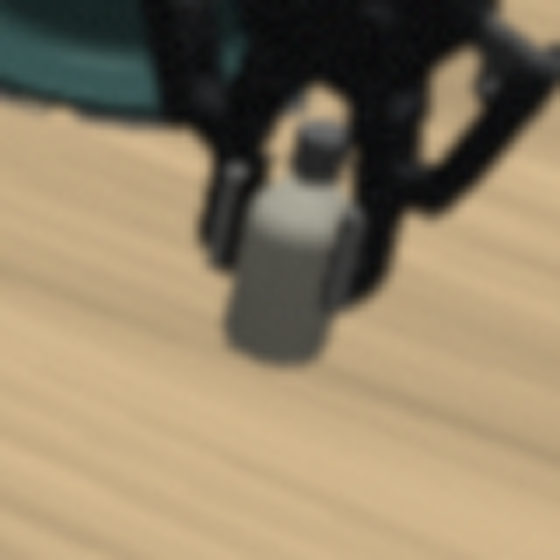

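The bottle is held upright with its base near (276,335), under 2 mm off the TCP. Moving to its place behind the lip.

Request:
{"op": "jog_arm", "data": {"commands": [{"travel":[-15.5,-46,0],"rot":[0,0,0],"claw":255},{"travel":[-15.5,-46,0],"rot":[0,0,0],"claw":255},{"travel":[-15.5,-46,0],"rot":[0,0,0],"claw":255},{"travel":[-15.5,-46,0],"rot":[0,0,0],"claw":255},{"travel":[-15.5,-46,0],"rot":[0,0,0],"claw":255}]}}

```text
time: 31.6
tool_pos: [0.5388, 0.075, 0.1518]
tcp_rot: [-0.058, 3.141, 0.0]
wrist_force: [0.9, 0.5, -1.5]
width: 0.387
grip_force: 30.3
```

Request:
{"op": "jog_arm", "data": {"commands": [{"travel":[-15.5,-46,0],"rot":[0,0,0],"claw":255},{"travel":[-15.5,-46,0],"rot":[0,0,0],"claw":255},{"travel":[-15.5,-45,0],"rot":[0,0,0],"claw":255},{"travel":[-15.5,-44,0],"rot":[0,0,0],"claw":255},{"travel":[0,0,30],"rot":[0,0,0],"claw":255}]}}

```text
time: 32.1
tool_pos: [0.6135, -0.1085, 0.1268]
tcp_rot: [-0.05, 3.129, -0.007]
wrist_force: [1.1, 0.5, -1.0]
width: 0.385
grip_force: 30.3
```

Request:
{"op": "jog_arm", "data": {"commands": [{"travel":[0,0,40],"rot":[0,0,0],"claw":255},{"travel":[0,0,30],"rot":[0,0,0],"claw":255},{"travel":[0,0,0],"rot":[0,0,0],"claw":255},{"travel":[0,0,0],"rot":[0,0,0],"claw":255},{"travel":[0,0,0],"rot":[0,0,0],"claw":255}]}}

```text
time: 32.6
tool_pos: [0.6091, -0.1022, 0.054]
tcp_rot: [-0.058, 3.137, -0.001]
wrist_force: [-0.1, -0.4, -0.6]
width: 0.387
grip_force: 30.4
```

```bash
python3 - <<'E'
from h import *
p,R=to(.609,-.1013,.0235)
E
```

```text
pos [ 0.6091 -0.1022  0.054 ] yaw_y 92.11 travel [ 0.1  1.  30.5] q6 -1.81
```

Request:
{"op": "jog_arm", "data": {"commands": [{"travel":[0,1,18],"rot":[0,0,0],"claw":255},{"travel":[0,0,9],"rot":[0,0,0],"claw":255},{"travel":[0,0,2],"rot":[0,0,0],"claw":255},{"travel":[0,0,0],"rot":[0,0,0],"claw":255},{"travel":[0,0,0],"rot":[0,0,0],"claw":255}]}}

```text
time: 33.1
tool_pos: [0.608, -0.1012, 0.0239]
tcp_rot: [-0.057, 3.139, -0.001]
wrist_force: [-0.1, -0.7, 1.1]
width: 0.379
grip_force: 30.5
```

Request:
{"op": "jog_arm", "data": {"commands": [{"travel":[0,0,0.5],"rot":[0,0,0],"claw":255},{"travel":[0,0,0.5],"rot":[0,0,0],"claw":255},{"travel":[0,0,0.5],"rot":[0,0,0],"claw":255},{"travel":[0,0,0],"rot":[0,0,0],"claw":255},{"travel":[0,0,0],"rot":[0,0,0],"claw":255}]}}

```text
time: 33.6
tool_pos: [0.6083, -0.1013, 0.0237]
tcp_rot: [-0.057, 3.139, -0.0]
wrist_force: [-3.8, 0.5, 9.2]
width: 0.382
grip_force: 31.3
```

Contact. Release, straight up past the cap, then pull away to the side for a clear view.

Request:
{"op": "jog_arm", "data": {"commands": [{"travel":[0,0,-0.5],"rot":[0,0,0],"claw":140},{"travel":[0,0,0],"rot":[0,0,0],"claw":110},{"travel":[0,0,0],"rot":[0,0,0],"claw":90},{"travel":[0,0,0],"rot":[0,0,0],"claw":80},{"travel":[0,0,-25],"rot":[0,0,0],"claw":80}]}}

```text
time: 34.1
tool_pos: [0.6035, -0.1003, 0.0428]
tcp_rot: [0.057, -3.133, -0.003]
wrist_force: [0.3, 0.2, 0.0]
width: 0.684
grip_force: 0.0
```

Request:
{"op": "jog_arm", "data": {"commands": [{"travel":[0,0,-40],"rot":[0,0,0],"claw":80},{"travel":[0,0,-40],"rot":[0,0,0],"claw":80},{"travel":[0,0,-40],"rot":[0,0,0],"claw":80},{"travel":[15,-40,0],"rot":[0,0,0],"claw":80},{"travel":[15,-40,0],"rot":[0,0,0],"claw":80}]}}

```text
time: 34.6
tool_pos: [0.5817, -0.1825, 0.1694]
tcp_rot: [-0.062, 3.136, -0.003]
wrist_force: [0.2, -0.6, -0.3]
width: 0.688
grip_force: 0.0
```

Request:
{"op": "jog_arm", "data": {"commands": [{"travel":[15,-40,0],"rot":[0,0,0],"claw":80},{"travel":[15,-40,0],"rot":[0,0,0],"claw":80},{"travel":[15,-40,0],"rot":[0,0,0],"claw":80},{"travel":[15,-40,0],"rot":[0,0,0],"claw":80},{"travel":[0,0,0],"rot":[0,0,0],"claw":80}]}}

```text
time: 35.1
tool_pos: [0.5241, -0.349, 0.1666]
tcp_rot: [0.05, -3.141, 0.003]
wrist_force: [0.7, -0.5, -0.5]
width: 0.684
grip_force: 0.0
```

```bash
python3 - <<'E'
from h import *
a=snap('top');b=snap('scene')
A=cv2.resize(a['color'][200:290,215:385],(800,424),interpolation=cv2.INTER_CUBIC)[:, :420]
cv2.imwrite('pics/fin.png',np.hstack([cv2.resize(a['color'][190:290,215:355],(420,300),interpolation=cv2.INTER_CUBIC),cv2.resize(b['color'][130:250,210:378],(380,300),interpolation=cv2.INTER_CUBIC)]))
f=lambda c,X:proj(c,X).round(1)
for n,X in(('bottle',[.6075,-.1013]),('jar',[.5158,.016])):
    h={'bottle':.03,'jar':.021}[n]; px=proj(a,[*X,h]).astype(int)
    for c in (a,b):
        px=proj(c,[*X,h]).astype(int); hsv=cv2.cvtColor(c['color'],cv2.COLOR_BGR2HSV)
        m=comp(hsv[...,1]<85,*px); x,y,w,hh=cv2.boundingRect(m); print(n,px,(x,y,w,hh),m.sum(),'centre at h',ray(c,x+w/2-.5,y+hh/2-.5,h).round(4))
        print('pred base,top',f(c,[*X,0]),f(c,[*X,.08 if n=='bottle' else .042]))
E
```

```text
bottle [325 216] (319, 211, 14, 13) 146 centre at h [ 0.6067 -0.1015  0.03  ]
pred base,top [324.2 217.9] [327.7 214.5]
bottle [248 193] (0, 0, 560, 420) 110556 centre at h [0.6053 0.0189 0.03  ]
pred base,top [248.9 202.1] [248.1 177.5]
jar [284 250] (276, 243, 17, 17) 224 centre at h [0.5149 0.016  0.021 ]
pred base,top [283.8 251. ] [284.2 250.4]
jar [301 199] (0, 0, 560, 420) 110556 centre at h [0.5954 0.0094 0.021 ]
pred base,top [300.7 205.9] [301.4 193.1]
```

View pics/fin.png

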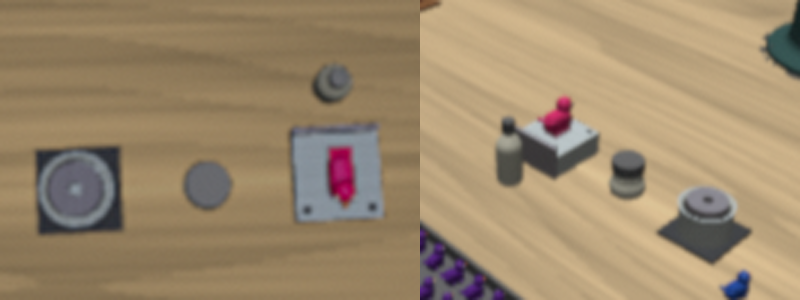

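The tube, rings, jar, toy and bottle are all standing in place and aligned: the bottle measures (0.607,−0.1015) and the jar (0.515,0.016), each within 1 mm. The arm is clear, so I'm handing in.

```bash
python3 -c "
from h import *
print(workorder.finish_job())"
```

```text
the job is handed in; nothing more can be done
None
```

The job is handed in at about 35 s: both rings lie flat in the tube, and the toy, jar and bottle stand in place; the jar and bottle measure within about 1 mm of target. I viewed 15 pictures, one over the limit of 14, because I miscounted before the final check.

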